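Load the top slide carrier into the slide scanner and lock it

ROBOT

A 7-joint arm with a two-finger parallel gripper is mounted at the origin on a cart in front of the work surface, level with it; the furniture and walls round the work are solid. World frame = base frame: x ahead of the robot, y to its left, z up, the work surface at z = 0. Lengths are in m, angles in rad, forces in N, time in s.
With the tool pointing down it reaches from about 0.4 to 0.925 m from the base axis. Payload 5.6 kg.
Tool frame: the origin (TCP) lies at the very end of the fingers, on their centre line; the grasp point (between the pads) lies 19 mm behind it; y points along the fingers, z is the direction in which the jaws open and shut, and the axes are right-handed (so a half turn about y gives the same grasp; the last joint's range is limited). The gripper opens to 85 mm and grips with 20 to 120 N. Pads are 22 mm wide; open, the fingers measure 114 mm over their backs; the gripper's body (76 mm by 85 mm) begins 54 mm behind the grasp point. The pads swing forward as they close: fully open they stand 13 mm farther back than shut.
Start: joints at [1.197, 0.468, -0.012, 1.603, 0.006, 1.071, -0.056], TCP at [0.211, -0.615, 0.231] pointing down, gripper open.
Joint ranges: [-2.53, 2.53], [-0.31, 2.02], [-1.57, 1.55], [0.28, 2.44], [-1.29, 4.43], [0.15, 1.84], [-2.92, 2.92]. Speed limits (rad/s): [2.57, 2.57, 3.14, 3.14, 3.14, 3.14, 3.14].

INTERFACE

Orientations are given as [roll, pitch, yaw] about the fixed x, y, z axes, in that order (R = Rz(yaw) Ry(pitch) Rx(roll)).
In Python, from bench import ctrl gives the robot as it stands. The module is installed in compiled form; this text tells all that it offers.
- The arm moves only by the tool carry_out, never from a script. Its argument "increments" is text: rows parted by semicolons, each of 5 numbers parted by spaces: the opening, from -1 (shut) to 1 (fully open), then the shift along the world's x, y, z in mm, then the turn about the world's z in rad. A call has 1 to 20 rows; each row shifts and turns the commanded pose from where the row before left it; what a row does not reach is not made up. A row lasts 1/8 s, in which the tool goes at most 62.5 mm and 10.7 degrees, less where a joint would pass 70% of its speed; a pose out of reach is approached as far as the arm can. A call is refused whole if a number of a shift passes 62.5 or a number of a turn 0.188, either way. A call with a gripper value outside its range is refused whole. The fingers move at their own pace and stop on an object; the grip force is fixed at half the most. Time passes only in rows, so rows that do not move let the fingers close. It gives the time, the measured TCP pose, the force and the opening at its end, in the units of the state.
- ctrl.observe(): the state, without advancing time (a new reading comes with each control period).
- ctrl.grab_frame(name): name is "scene" or "top"; returns a dict with "color" (384x512x3 uint8, red, green, blue), "vfov" (degrees; the focal length in pixels is half the picture's height over the tangent of half this angle, whatever the lens; pixels are square), "cx", "cy" (the principal point, pixels), "k1" (the pictures are not rectified: a ray, as slopes to the right and down, at radius r is drawn at 1 + k1 r^2 times it, then the intrinsics apply), "R" (3x3) and "t" (3): a world point X has camera coordinates R X + t. Camera axes: x right, y down, z forward; pixel columns grow to the right and rows downward; lengths in m; the calibration is good to about 2 mm. A picture is of the moment at which its call begins. There is no depth.
- ctrl.close_job(): hands the job in, once; it reports no verdict.
The state is a dict: "t": time; "qpos": joint angles; "qd": joint speeds; "tau": joint torques, N m; "ee_pos": TCP position; "tool_rot": TCP orientation; "wrist_force": force on the tool from outside, world axes, zero at the start; "ft_torque": the same for the moment, N m; "width": finger opening in m.
Only numpy, scipy, OpenCV 4.12 (cv2) and the standard library are available. Lean on these libraries where they do the work, as an engineer would, in place of code of your own. Each camera call takes 0.05 s, during which the arm holds its last target. There are 200 camera calls.

TASK

Load the slide scanner: slide the topmost slide carrier off the stack on the lab jack, straight across onto the scanner's stage and fully home against the stop at the far end. Do not lift or tip it, as its slides lie loose in it, and leave the carriers below stacked as they are. Then push the stage's sliding retaining clip all the way in behind the carrier, and leave everything else where it stands.

Things in the scene. Friction and masses are not known exactly. Their poses are not given: they have to be found in the camera images.
- scanner: Low white bench slide scanner, fixed, 224 x 145 mm, 88 mm high. Origin on the bench under the centre line of its stage channel. x points across the channel, away from the display front (front face at x = -106 mm, raised rear housing at x = 63 to 116 mm, 120 mm high); y points along the channel to its open loading end (y = +72.5 mm). Carriers are loaded towards -y.
- stage_home (a point): Point on the flat stage floor (88 mm over the bench; axes as the scanner) where the middle of a carrier's underside lies when home against the stop, whose buffers are 46 mm from here towards scanner -y. The channel is 104 mm wide between rails 8 mm high (inner faces 52 mm either side of here), which flare out by some 8 mm a side in the last 20 mm at the open end.
- clip (a joint): Retaining clip on the scanner: a flat steel bar 11.5 mm wide, its top 8 mm over the stage floor, sliding across the channel through a slot in the display-side rail. Value in m, growing towards scanner +x: 0 = open (nose flush with the rail), 0.024 = fully in (nose 22 mm into the channel, 4 mm behind a carrier that is home). Slides with about 1.5 N, stays where left; a carrier not home blocks it.
- clip_tab (a point): Centre of the outer face of the clip's upright black thumb tab (16 mm wide along scanner y, 5 mm thick, 1 to 25 mm over the stage floor; this point 16 mm over it). The face looks to scanner -x: push it towards scanner +x.
- lab_jack: Low scissor lab jack, fixed, platform 116 (x) x 110 (y) mm, at z = 60 mm, standing 4 to 16 mm from the scanner's open end; origin on the bench under its centre, axes nearly those of the scanner. Its knob points to +y, at 30 mm height, out to y = 94 mm.
- carrier_4: Topmost of four equal loose slide carriers on the jack: aluminium trays, 100 mm (x, across) x 92 mm (y, along the loading direction) x 10 mm thick, about 0.14 kg, three microscope slides sunk in each. Flat underside, stepped in 2 mm. Origin: centre of the underside, at z = 90 mm, 2 mm above the stage floor. Pushed on its edge just below mid-thickness it slides alone, then drops onto the stage.
- carrier_3: Second carrier from the top, as carrier_4; underside at z = 80 mm. Must stay. Carriers in the stack are out of line by up to 2 mm.
- carrier_2: Third carrier from the top, as carrier_4; underside at z = 70 mm. Must stay.
- carrier_1: Lowest carrier, as carrier_4, on the jack's platform, underside at z = 60 mm. Must stay.
- tweezers_b: Bystander: steel tweezers, 117 mm long, lying in front of the scanner.
- vial_1_b: Bystander: small glass vial with black cap, 25 mm wide, 50 mm high, near the jack.
- weigh_bottle_b: Bystander: glass weighing bottle, 38 mm wide, 53 mm high, behind the scanner.
- tip_box_b: Bystander: box of pipette tips, 87 x 118 x 58 mm, on the right of the bench.
- beaker_100_b: Bystander: small beaker, 59 mm wide, 68 mm high, on the right of the bench.
- petri_dish_b: Bystander: petri dish, 67 mm wide, 16 mm high, on the right of the bench.
- stopper_2_b: Bystander: rubber stopper, 26 mm wide, 24 mm high, on the right of the bench.

How it is judged:
By the outcome, as a careful person would: the job done as asked, in the order asked, and still so for the second after the job is handed in, with the robot touching nothing.
It also fails if it takes over 48 s, if anything falls off the work surface, if the arm or the gripper's body presses on something with over 40 N, if the wrist force passes 120 N, or if a joint passes its speed limit or range.

## Working session

There is one attempt and no reset: what is moved stays moved. The work goes in short steps, Python scripts to look and compute and a tool call to move; the robot and the scene stay as the last step left them, time stands still between calls to the robot, and variables do not carry over. Pictures are saved under pics/ and viewed, about 8 in all and at most 12, crops included, and the job is handed in when it is done.

Besides the shell and the picture viewer there is one more tool, called after "Request:" in YAML: its name, and indented under it one key for each argument. carry_out: Moves the arm, as the interface text tells. Its arguments: {"type":"object","properties":{"increments":{"type":"string"}},"required":["increments"]}

```bash
mkdir -p pics; cat > h.py <<'E'
import numpy as np, cv2, pickle
from bench import ctrl
def K(f):
    h,w=f["color"].shape[:2]; F=h/2/np.tan(np.radians(f["vfov"])/2)
    return F
def proj(f,X):
    X=np.atleast_2d(X); c=X@np.array(f["R"]).T+f["t"]; s=c[:,:2]/c[:,2:]
    r2=(s**2).sum(1,keepdims=True); return s*(1+f["k1"]*r2)*K(f)+[f["cx"],f["cy"]]
def unproj(f,px,z):
    d=(np.atleast_2d(px)-[f["cx"],f["cy"]])/K(f); s=d.copy()
    for _ in range(30): s=d/(1+f["k1"]*(s**2).sum(1,keepdims=True))
    R=np.array(f["R"]); o=-R.T@f["t"]; v=np.c_[s,np.ones(len(s))]@R
    return o+v*((z-o[2])/v[:,2])[:,None]
def grab(n,tag):
    f=ctrl.grab_frame(n); pickle.dump(f,open(f"{tag}.pkl","wb")); return f
def crop(f,x0,y0,x1,y1,s,name):
    im=cv2.resize(f["color"][y0:y1,x0:x1],None,fx=s,fy=s,interpolation=cv2.INTER_CUBIC)
    cv2.imwrite(name,im[:,:,::-1])
E
python3 - <<'E'
from h import *
s=ctrl.observe()
print({k:np.round(v,3) for k,v in s.items()})
ims=[]
for n in("top","scene"):
    f=grab(n,n+"0"); print(n,f["vfov"],f["cx"],f["cy"],f["k1"],-np.array(f["R"]).T@f["t"],np.array(f["R"])[2])
    crop(f,0,0,512,384,1.55,f"pics/{n}0.png")
E
```

```text
{'t': np.float64(0.0), 'qpos': array([ 1.197,  0.468, -0.012,  1.604,  0.006,  1.071, -0.056]), 'qd': array([ 0.001, -0.002, -0.001,  0.001, -0.001, -0.001, -0.002]), 'tau': array([-0.0000e+00, -5.3239e+01,  2.2000e-02, -2.5131e+01,  1.2000e-02,
        8.0000e-03, -0.0000e+00]), 'ee_pos': array([ 0.211, -0.614,  0.23 ]), 'tool_rot': array([-1.573, -0.   , -2.811]), 'wrist_force': array([ 0.319, -0.413,  0.193]), 'ft_torque': array([0.042, 0.03 , 0.008]), 'width': np.float64(0.085)}
top 50.206213466017964 256.07893713839206 195.04774097143454 0.04731768350932228 [ 0.43733712 -0.09166652  1.37971892] [ 0.09377113  0.01653741 -0.99545642]
scene 42.10677550474473 252.68295564740927 195.0606836343574 -0.22303340661516938 [ 0.53564783 -0.90485817  1.1953992 ] [ 0.00083922  0.60381509 -0.79712398]
```

View pics/top0.png

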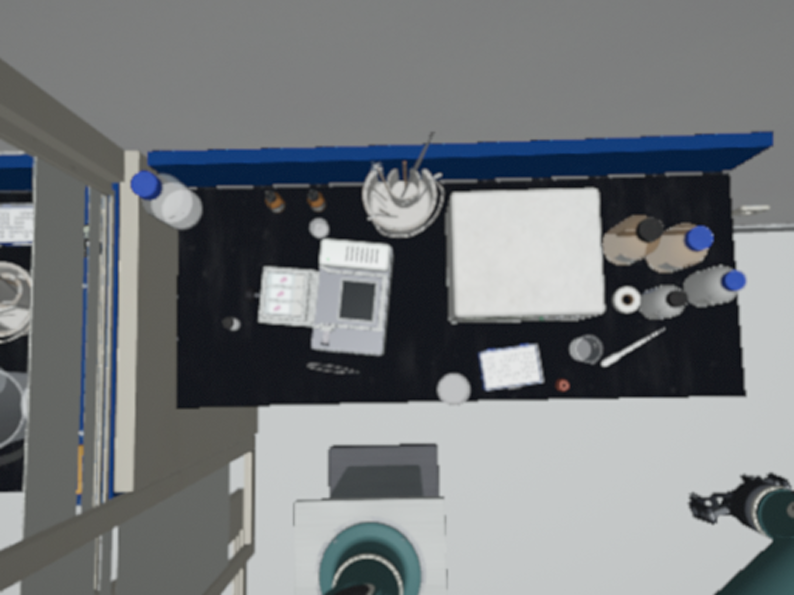

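View pics/scene0.png

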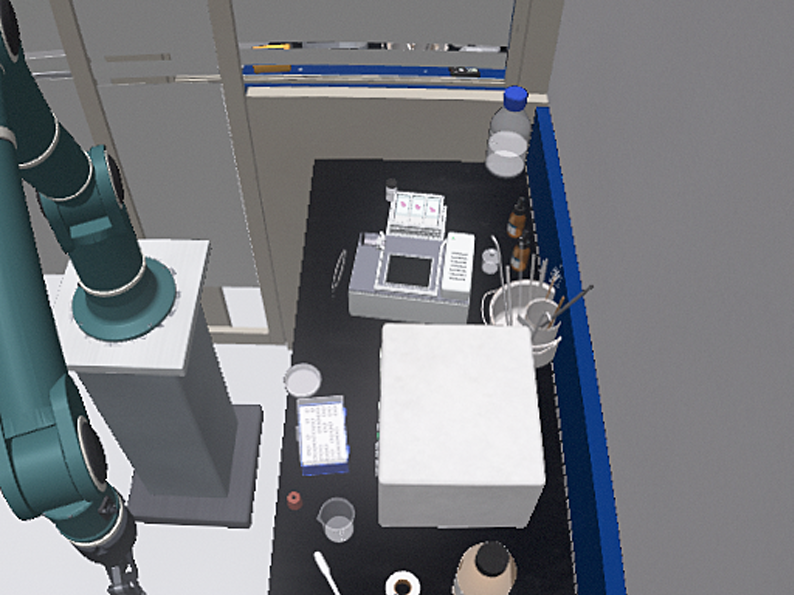

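The top view shows the scanner near (352,295), the carrier stack at (287,295), the vial at (231,323) and the clip tab around (325,340). Zooming in for measurement.

```bash
python3 - <<'E'
from h import *
a=pickle.load(open("top0.pkl","rb")); b=pickle.load(open("scene0.pkl","rb"))
crop(a,140,145,260,235,6.6,"pics/top1.png"); crop(b,210,110,320,210,6,"pics/scene1.png")
E
```

```text
(no output)
```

View pics/top1.png

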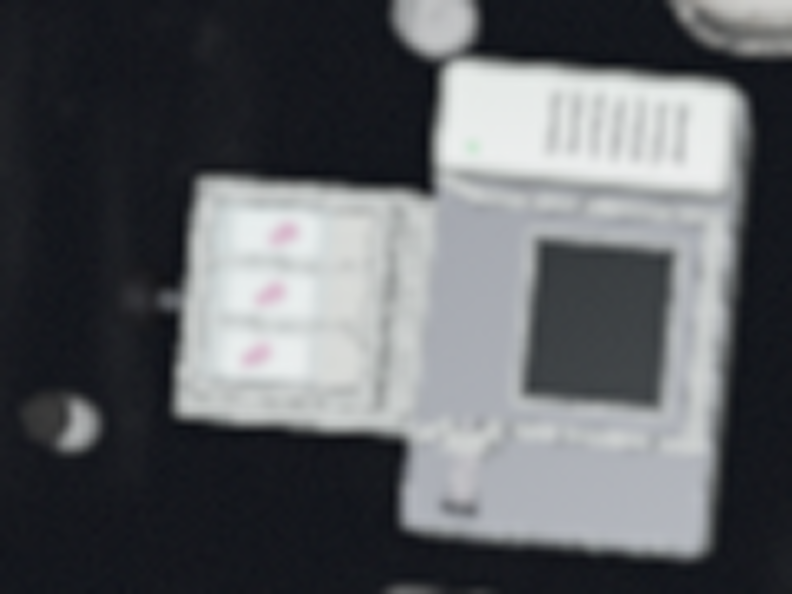

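View pics/scene1.png

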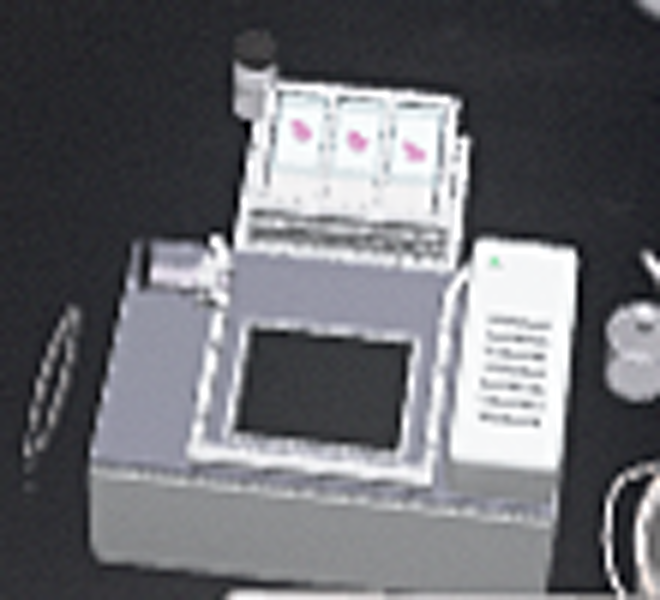

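Top crop: carrier left corners are (200,178) and (175,415). The scanner front corners are (402,530) and (706,560), the housing back corners (443,62) and (745,85), and the tab (460,508). The scene crop agrees. Now I'll fit the poses by overlaying model edges.

```bash
cat > fit.py <<'E'
from h import *
from scipy.optimize import least_squares
a=pickle.load(open("top0.pkl","rb")); b=pickle.load(open("scene0.pkl","rb"))
T=lambda p:np.array(p)/6.6+[140,145]
S=lambda p:np.array(p)/6+[210,110]
def fit(obs,x0):
    def res(v):
        c,s=np.cos(v[2]),np.sin(v[2]); r=[]
        for f,p,m in obs:
            X=[v[0]+c*m[0]-s*m[1],v[1]+s*m[0]+c*m[1],m[2]]
            r+=list(proj(f,X)[0]-p)
        return np.array(r)
    o=least_squares(res,x0); return o.x,res(o.x).reshape(-1,2)
sc=[(a,T((402,530)),(-.106,.0725,.088)),(a,T((706,560)),(-.106,-.0725,.088)),(a,T((443,62)),(.116,.0725,.12)),(a,T((745,85)),(.116,-.0725,.12)),
(b,S((135,243)),(-.106,.0725,.088)),(b,S((92,468)),(-.106,-.0725,.088)),(b,S((579,243)),(.116,.0725,.12)),(b,S((560,470)),(.116,-.0725,.12))]
for nm,o in(("both",sc),("top",sc[:4]),("scene",sc[4:])):
    v,r=fit(o,[.6,.1,0]); print(nm,v.round(4),r.round(1).tolist())
# carrier4 corners at z=.1
P=unproj(a,[T((200,178)),T((175,415))],.1); print("carrier +y corners top",P.round(4), np.linalg.norm(P[0]-P[1]))
P=unproj(b,[S((268,82)),S((462,98))],.1); print("scene",P.round(4), np.linalg.norm(P[0]-P[1]))
P=unproj(b,[S((268,82)),S((462,98))],.1)
print("vial",unproj(a,[T((45,418))],.05).round(3), "tab",unproj(a,[T((460,508))],.113).round(4))
E
python3 fit.py
```

```text
both [ 0.5675  0.0199 -0.1101] [[0.7, -0.7], [0.4, -1.3], [-0.1, -1.1], [0.4, -0.8], [-1.2, -1.0], [-1.8, -0.7], [-0.3, -0.7], [-0.2, 0.3]]
top [ 0.5644  0.0211 -0.115 ] [[0.1, 0.1], [-0.1, -0.3], [-0.3, -0.2], [0.2, 0.4]]
scene [ 0.57    0.0183 -0.104 ] [[-0.6, -0.4], [-0.8, -0.1], [0.5, -0.4], [0.9, 0.6]]
carrier +y corners top [[0.638  0.1988 0.1   ]
 [0.5247 0.2112 0.1   ]] 0.11400195108748329
scene [[0.5389 0.2032 0.1   ]
 [0.6392 0.1945 0.1   ]] 0.10068079457709458
vial [[0.528 0.287 0.05 ]] tab [[0.4768 0.0747 0.113 ]]
```

Request:
carry_out:
  increments: "-0.53 0 0 35 0; -0.53 0 0 35 0; -0.53 25 42 0 0.063; -0.53 25 42 0 0.063; -0.53 25 42 0 0.063; -0.53 25 42 0 0.063; -0.53 25 42 0 0.063; -0.53 25 42 0 0.063; -0.53 12 43 0 0.063; -0.53 12 43 0 0.063; -0.53 12 43 0 0.063; -0.53 12 43 0 0.063; -0.53 12 43 0 0.063; -0.53 12 43 0 0.063; -0.53 3 42 0 0.063; -0.53 3 42 0 0.063; -0.53 3 42 0 0.063; -0.53 3 42 0 0.063; -0.53 3 42 0 0.063; -0.53 3 42 0 0.063"

```text
t: 2.6
ee_pos: [0.4509, 0.1483, 0.3012]
tool_rot: [-1.571, -0.0, -1.675]
wrist_force: [0.2, -0.1, 0.3]
width: 0.0206
```

Request:
carry_out:
  increments: "-0.53 35 25 0 0; -0.53 35 25 0 0; -0.53 35 25 0 0; -0.53 35 22 0 0; -0.53 0 0 -45 0; -0.53 0 0 -45 0; -0.53 0 0 -45 0; -0.53 0 0 -30 0; -0.53 0 0 -10 0; -0.53 0 0 0 0"

```text
t: 3.85
ee_pos: [0.591, 0.2443, 0.1262]
tool_rot: [-1.571, -0.0, -1.677]
wrist_force: [0.5, 0.9, 0.3]
width: 0.0198
```

```bash
python3 - <<'E'
from h import *
a=grab("top","top2"); b=grab("scene","scene2")
def ov(f,v,boxes,x0,y0,x1,y1,s,name):
    im=cv2.resize(f["color"][y0:y1,x0:x1],None,fx=s,fy=s,interpolation=cv2.INTER_CUBIC)[:,:,::-1].copy()
    c,sn=np.cos(v[2]),np.sin(v[2])
    for (xa,xb,ya,yb,z,col) in boxes:
        m=np.array([(xa,ya),(xb,ya),(xb,yb),(xa,yb)])
        X=np.c_[v[0]+c*m[:,0]-sn*m[:,1],v[1]+sn*m[:,0]+c*m[:,1],np.full(4,z)]
        p=((proj(f,X)-[x0,y0]+.5)*s-.5)
        cv2.polylines(im,[p.round().astype(int)],True,col,1,cv2.LINE_AA)
    return im
v=[.567,.020,-.11]
B=[(-.106,.116,-.0725,.0725,.088,(0,0,255)),(-.052,.052,-.0605,.0525,.096,(0,255,0)),(-.05,.05,.0896,.1816,.1,(255,0,255)),(-.05,.05,.0896,.1816,.09,(255,128,0)),(.063,.116,-.0725,.0725,.12,(0,255,255))]
A=ov(a,v,B,140,145,260,235,5,"");C=ov(b,v,B,215,105,320,210,5.7,"")
cv2.imwrite("pics/ovt.png",A);cv2.imwrite("pics/ovs.png",C)
E
```

```text
(no output)
```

View pics/ovs.png

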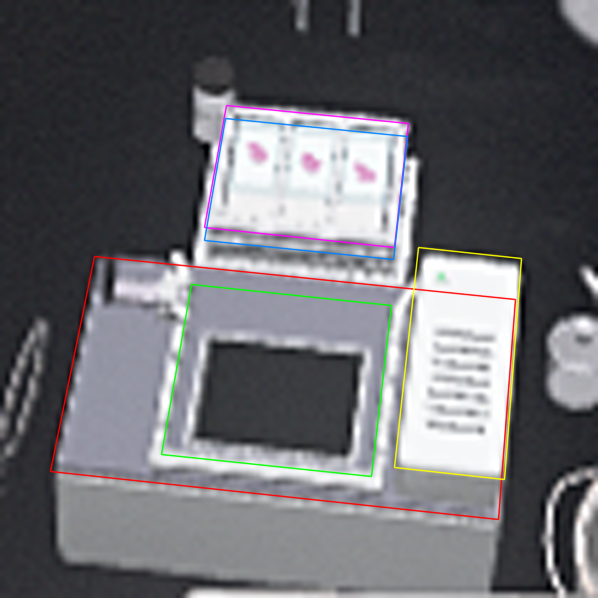

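Scene overlay: the scanner is about 1 raw pixel (2–3 mm) right of the model. The carrier matches within about 1 px. The fingertips are at crop (303,28) and (355,30). Checking that camera's bias against the known TCP, and viewing the top overlay.

```bash
python3 - <<'E'
from h import *
s=ctrl.observe(); p=np.array(s["ee_pos"]); print(p, s["width"])
b=pickle.load(open("scene2.pkl","rb")); a=pickle.load(open("top2.pkl","rb"))
print("scene tip crop px",(proj(b,p)-[215,105]+.5)*5.7,"top",(proj(a,p)-[140,145]+.5)*5)
E
```

```text
[0.59188768 0.24476662 0.12773346] 0.020124185810076883
scene tip crop px [[327.44769998  21.85784165]] top [[ 69.46611217 206.65022577]]
```

View pics/ovt.png

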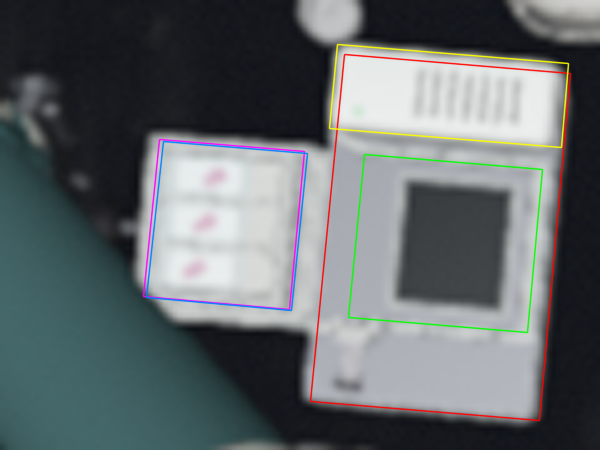

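Request:
carry_out:
  increments: "-0.53 0 0 -15 0; -0.53 0 0 -12 0; -0.53 0 0 -6 0; -0.53 0 0 0 0; -0.53 0 0 0 0"

```text
t: 4.58
ee_pos: [0.5912, 0.2444, 0.0935]
tool_rot: [-1.571, 0.0, -1.677]
wrist_force: [-0.2, 0.0, 0.5]
width: 0.0202
```

```bash
python3 - <<'E'
from h import *
r=[]
for i in range(5):
    b=ctrl.grab_frame("scene"); s=ctrl.observe(); r.append(np.r_[s["ee_pos"],s["wrist_force"]])
print(np.round(r,4))
E
```

```text
[[ 0.5913  0.2444  0.0937 -0.6178  1.2734  1.3783]
 [ 0.5913  0.2444  0.0937 -0.054  -0.0874 -0.2309]
 [ 0.5913  0.2444  0.0937  0.3693  0.0666  0.5227]
 [ 0.5913  0.2443  0.0937  0.1186  0.1118  0.0498]
 [ 0.5913  0.2443  0.0936  0.8178 -0.5131  0.9514]]
```

Request:
carry_out:
  increments: "-0.53 -0.5 -5 -1 0; -0.53 -0.5 -5 0 0; -0.53 -0.6 -5 0 0; -0.53 -0.5 -5 0 0; -0.53 -0.6 -5 0 0; -0.53 -0.5 -5 0 0; -0.53 -0.6 -5 0 0; -0.53 -0.5 -5 0 0; -0.53 -0.6 -5 0 0; -0.53 -0.5 -5 0 0; -0.53 -0.6 -5 0 0; -0.53 -0.5 -5 0 0; -0.53 -0.6 -5 0 0; -0.53 -0.5 -5 0 0; -0.53 -0.6 -5 0 0; -0.53 -0.5 -5 0 0"

```text
t: 6.82
ee_pos: [0.5824, 0.164, 0.0923]
tool_rot: [-1.571, 0.0, -1.677]
wrist_force: [-0.0, 1.9, -0.3]
width: 0.0204
```

```bash
python3 - <<'E'
from h import *
b=grab("scene","scene3"); s=ctrl.observe(); print(np.round(np.r_[s["ee_pos"],s["wrist_force"]],4))
crop(b,205,90,320,200,5.2,"pics/s3.png")
E
```

```text
[ 0.5824  0.1631  0.0923  0.3449 -0.1164  0.5755]
```

View pics/s3.png

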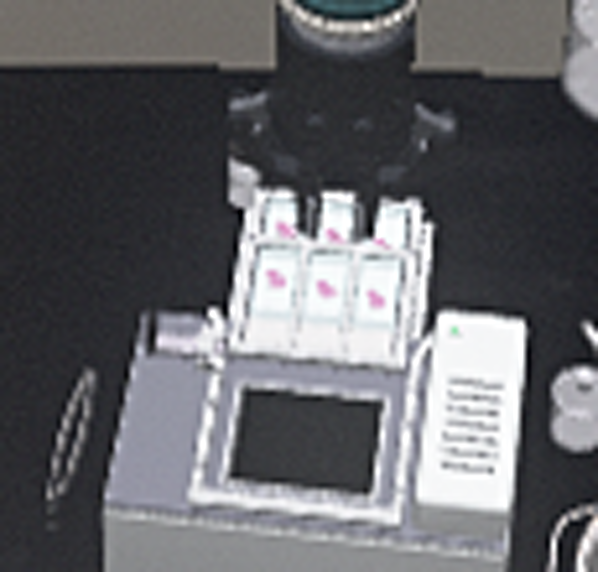

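The carrier's front edge at crop (228–405, 355) lies between the rails, square to the channel. Carrier_3's slides show behind it, still in the stack. Continuing the push.

Request:
carry_out:
  increments: "-0.53 -0.5 -5 0 0; -0.53 -0.6 -5 0 0; -0.53 -0.5 -5 0 0; -0.53 -0.6 -5 0 0; -0.53 -0.5 -5 0 0; -0.53 -0.6 -5 0 0; -0.53 -0.5 -5 0 0; -0.53 -0.6 -5 0 0; -0.53 -0.5 -5 0 0; -0.53 -0.6 -5 0 0; -0.53 -0.5 -5 0 0; -0.53 -0.6 -5 0 0; -0.53 -0.5 -5 0 0; -0.53 -0.6 -5 0 0; -0.53 -0.5 -5 0 0; -0.53 -0.6 -5 0 0"

```text
t: 8.88
ee_pos: [0.5736, 0.0839, 0.0923]
tool_rot: [-1.571, -0.0, -1.677]
wrist_force: [0.9, 1.1, -0.3]
width: 0.02
```

Request:
carry_out:
  increments: "-0.53 -0.4 -4 0 0; -0.53 -0.4 -4 0 0; -0.53 -0.2 -2 0 0; -0.53 -0.2 -2 0 0; -0.53 0 0 0 0"

```text
t: 9.5
ee_pos: [0.5723, 0.072, 0.0923]
tool_rot: [-1.571, -0.0, -1.677]
wrist_force: [-0.1, -0.0, 0.4]
width: 0.0201
```

Request:
carry_out:
  increments: "-0.53 -0.2 -2 0 0; -0.53 -0.2 -2 0 0; -0.53 -0.2 -2 0 0; -0.53 0 0 0 0"

```text
t: 10.0
ee_pos: [0.5722, 0.067, 0.0925]
tool_rot: [-1.57, 0.001, -1.677]
wrist_force: [1.6, 4.0, -0.5]
width: 0.02
```

Request:
carry_out:
  increments: "-0.53 -0.1 -1 0 0; -0.53 -0.1 -1 0 0; -0.53 0 0 0 0"

```text
t: 10.38
ee_pos: [0.5725, 0.0667, 0.0929]
tool_rot: [-1.568, 0.004, -1.676]
wrist_force: [2.0, 6.5, -0.2]
width: 0.0201
```

```bash
python3 - <<'E'
from h import *
b=grab("scene","scene4"); s=ctrl.observe(); print(np.round(np.r_[s["ee_pos"],s["wrist_force"]],4))
crop(b,215,120,315,200,7.8,"pics/s4.png")
E
```

```text
[0.5725 0.0667 0.0929 2.4545 6.997  0.5358]
```

View pics/s4.png

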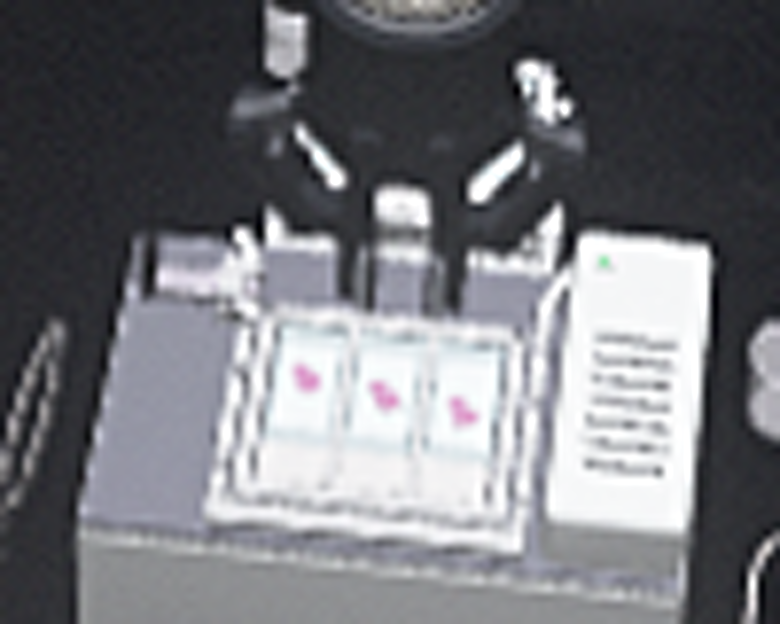

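The carrier lies between the rails with its front edge at the stop (crop y≈495–525). I'll press a little more to confirm it's seated.

Request:
carry_out:
  increments: "-0.53 -0.1 -1 0 0; -0.53 -0.1 -1 0 0; -0.53 0 -1 0 0; -0.53 0 0 0 0; -0.53 0 0 0 0"

```text
t: 11.05
ee_pos: [0.5726, 0.0665, 0.0934]
tool_rot: [-1.567, 0.007, -1.674]
wrist_force: [3.0, 12.5, 0.4]
width: 0.0201
```

Request:
carry_out:
  increments: "-0.53 0.3 3 0 0; -0.53 0.4 4 0 0; -0.53 0.4 5 0 0; -0.53 0 0 5 0; -0.53 0 0 25 0; -0.53 0 0 30 0; -1 -32 1 0 0; -1 -32 1 0 0; -1 -32 1 0 0; -1 -32 0.5 0 0; -1 0 0 0 0; -1 0 0 0 0; -1 0 0 0 0"

```text
t: 12.68
ee_pos: [0.4455, 0.0766, 0.1525]
tool_rot: [-1.57, 0.001, -1.678]
wrist_force: [0.2, -0.7, 1.0]
width: -0.0
```

```bash
python3 - <<'E'
from h import *
b=grab("scene","scene5"); s=ctrl.observe(); print(np.round(np.r_[s["ee_pos"],s["wrist_force"]],4))
p=np.array(s["ee_pos"])
im=cv2.resize(b["color"][110:200,205:315],None,fx=7,fy=7,interpolation=cv2.INTER_CUBIC)[:,:,::-1].copy()
for X,c in((p,(0,0,255)),([.480,.073,.113],(0,255,0)),([.480,.073,.089],(255,255,0))):
    q=((proj(b,X)[0]-[205,110]+.5)*7).round().astype(int); cv2.drawMarker(im,tuple(int(t) for t in q),c,0,12,1)
cv2.imwrite("pics/s5.png",im)
E
```

```text
[ 0.4453  0.0767  0.1523 -0.3976 -0.6573 -0.3114]
```

View pics/s5.png

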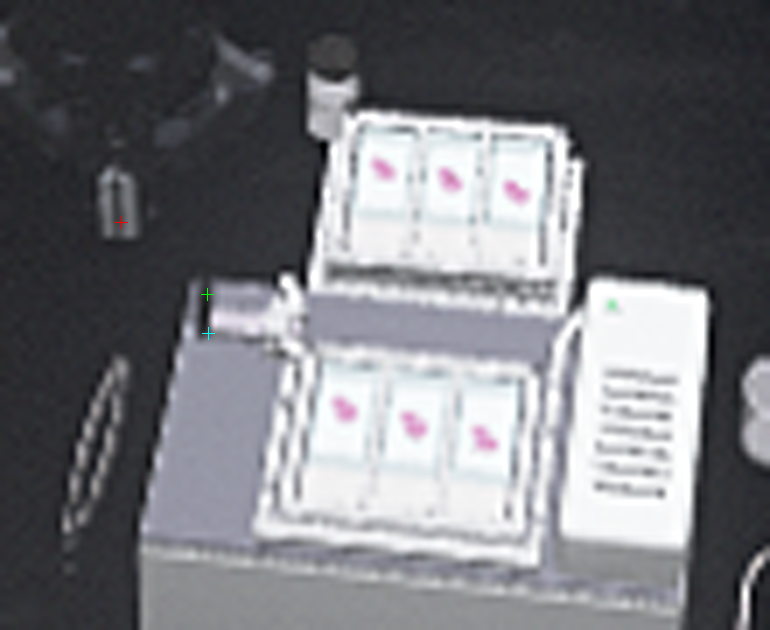

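The tab (crop x≈200, y 285–330) matches my markers, and the fingertip at (120,222) matches the TCP marker. The space in front of the tab is clear, so I'll descend there and push.

Request:
carry_out:
  increments: "-1 0 0 -20 0; -1 0 0 -20 0; -1 0 0 -10 0; -1 0 0 -4 0; -1 0 0 0 0; -1 4 -0.4 0 0; -1 4 -0.5 0 0; -1 4 -0.4 0 0; -1 3 -0.3 0 0; -1 3 -0.3 0 0; -1 3 -0.3 0 0; -1 3 -0.4 0 0; -1 3 -0.3 0 0; -1 3 -0.3 0 0; -1 0 0 0 0"

```text
t: 14.6
ee_pos: [0.475, 0.0735, 0.0983]
tool_rot: [-1.57, 0.0, -1.677]
wrist_force: [-0.0, -0.3, 0.1]
width: -0.0001
```

Request:
carry_out:
  increments: "-1 3 -0.3 0 0; -1 3 -0.4 0 0; -1 3 -0.3 0 0; -1 2 -0.2 0 0; -1 2 -0.2 0 0; -1 0 0 0 0"

```text
t: 15.35
ee_pos: [0.4844, 0.0723, 0.0979]
tool_rot: [-1.577, -0.002, -1.676]
wrist_force: [-10.1, -0.3, 7.8]
width: 0.0001
```

```bash
python3 - <<'E'
from h import *
b=grab("scene","scene6"); s=ctrl.observe(); print(np.round(np.r_[s["ee_pos"],s["wrist_force"],s["ft_torque"]],4))
crop(b,220,135,280,185,12,"pics/s6.png")
E
```

```text
[  0.4845   0.0723   0.0979 -10.0866   0.6636   7.2431   0.1464   2.0757
  -0.0379]
```

View pics/s6.png

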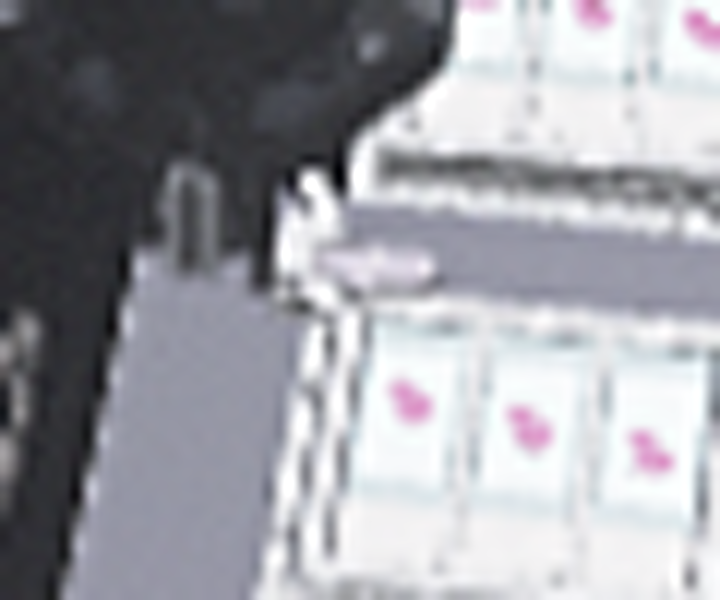

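The clip nose is in the channel behind the carrier (crop x 345–440, y≈262) and the tab is up near the rail. At 10 N the push has stopped, against about 1.5 N for sliding. Backing off to check from a clear view.

Request:
carry_out:
  increments: "-1 -2 0.2 0 0; -1 -4 0.4 0 0; -1 -6 0.6 0 0; -1 -8 0.8 0 0; -1 -8 0.8 0 0; -1 0 0 20 0; -1 0 0 40 0; -1 0 0 50 0; -1 0 0 50 0; -1 0 -10 0 0; -1 0 0 0 0; -1 0 0 0 0"

```text
t: 16.9
ee_pos: [0.4585, 0.0647, 0.2569]
tool_rot: [-1.573, -0.0, -1.677]
wrist_force: [-0.5, 0.7, -0.2]
width: -0.0
```

```bash
python3 - <<'E'
from h import *
b=grab("scene","scene7"); a=grab("top","top7"); s=ctrl.observe(); print(s["t"],np.round(np.r_[s["ee_pos"],s["wrist_force"]],4))
crop(b,215,120,315,195,8,"pics/s7.png")
E
```

```text
17.0 [ 0.4588  0.0651  0.2571 -0.2757  0.7204 -0.021 ]
```

View pics/s7.png

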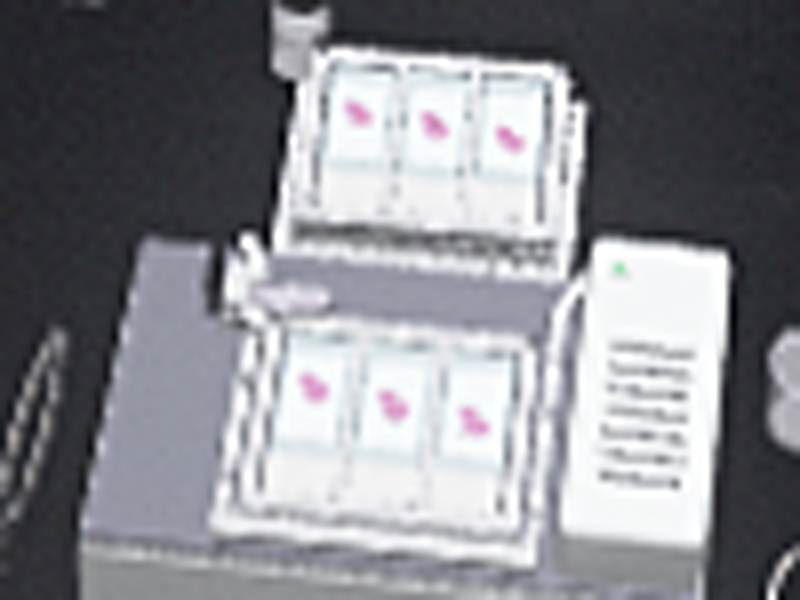

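```bash
python3 - <<'E'
from h import *
b=pickle.load(open("scene7.pkl","rb")); b0=pickle.load(open("scene0.pkl","rb"))
S=lambda p:(np.array(p)+.5)/8-.5+[215,120]
v=[.570,.0183,-.104]; c,s=np.cos(v[2]),np.sin(v[2])
def fr(f,p,z):
    d=unproj(f,[p],z)[0,:2]-v[:2]; return (np.array([c*d[0]+s*d[1],-s*d[0]+c*d[1]])*1e3).round(1)
print("nose",fr(b,S((331,297)),.096),"tab top outer",fr(b,S((211,262)),.113))
print("tab before",fr(b0,np.array((133,262))/6+[210,110],.113),fr(b0,np.array((147,265))/6+[210,110],.113))
print("carrier corners",[fr(b,S(p),.098).tolist() for p in((270,322),(537,345),(245,512),(520,545))])
# stack shift between frames: carrier_1..3 / scanner by phase correlation on the stack's front face and platform edges
def g(f,x0,y0,x1,y1): return cv2.resize(f["color"][y0:y1,x0:x1].mean(2).astype(np.float32),None,fx=4,fy=4)
for n,r in(("front face of stack",(250,144,286,156)),("scanner front",(225,185,300,205))):
    print(n,np.round(np.array(cv2.phaseCorrelate(g(b0,*r),g(b,*r))[0])/4,2))
E
```

```text
nose [-30.9  48.4] tab top outer [-74.8  44.7]
tab before [-99.4  36.2] [-92.4  35.2]
carrier corners [[-51.4, 31.7], [46.3, 33.3], [-49.2, -57.3], [48.0, -59.6]]
front face of stack [ 0. -0.]
scanner front [ 0.01 -0.  ]
```

```bash
python3 -c "
from bench import ctrl
print(ctrl.close_job(), ctrl.observe()['t'])"
```

```text
the job is handed in; nothing more can be done
the job is handed in; nothing more can be done
```

The top carrier is home against the scanner's stop, the retaining clip is pushed in behind it, and the job was handed in at about 17 s of robot time. I slid the carrier across with partly open fingers on its rear edge. I then closed the gripper, pushed the clip's thumb tab in and moved the arm clear.

**What the last checks showed:**
- **Carrier:** it stopped firm at the end. Another 3 mm of command moved the fingers only 0.2 mm while the force rose to 12.5 N. In the picture it lies squarely in the channel, spanning about y = -59 to +32 mm in the scanner frame.
- **Clip:** the push stopped at about 10 N, against about 1.5 N for sliding. The nose measured x = -31 mm, where fully in is -30 mm.
- **Stack:** the front face of the stack left on the jack showed no shift between the first and last pictures. I did not measure each lower carrier separately.

**What disagreed:**
- **Cameras:** the two views differed by about 5 mm in the scanner's x position. I used a value between them and relied on contact forces for the final positions.
- **Clip push:** the force also had an unexplained upward part of about 7 N. It was gone after I backed off.

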